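# Set the forming jaws to the wide gauge

### The job

Set the gap of the glass-forming jaws with the wider-bladed of the two steel gauge plates: if the jaws stand too close for the blade, first push the sliding jaw back by its thumb plate; then lower the gauge flat onto the rail with both stud heads up through the large ends of its keyholes, slide it fully home so that it locks under the heads with its blade between the jaws, and push the sliding jaw shut against the blade. Leave the gauge locked there with the jaw touching it, and do not disturb the other gauge, the loose glass tubes in front of and behind the work, or the mug of tubes.

Things in the scene. Friction and masses are not known exactly. Their poses are not given: they have to be found in the camera images.
- forming_slide: Grey and steel fixture screwed to the bench, 172 x 130 mm; it does not move. Origin on the bench top under the centre line of its gauge rail; x points along the rail to the jaws (the way a gauge slides home), y to the fixed jaw, z up. The rail is 32 mm wide, top at z = 40 mm, x = -86 to +36 mm. Jaws: x = 44 to 80 mm, up to z = 66 mm; fixed jaw's face at y = +12 mm, sliding jaw on the -y side.
- stud_front (a point): Foot of the front shoulder stud, on the rail's top (z = 40 mm) at x = -10 mm, y = 0 of the fixture. Neck 8 mm thick and 8 mm high, then a domed head 13 mm across, its top 13 mm above the rail.
- stud_rear (a point): Foot of the rear shoulder stud, the same size, at x = -72 mm, y = 0 of the fixture, on the rail's top. A fixed clamp block 125 mm tall stands on the bench close to the left of the rail's robot end; a gauge must be carried over it and lowered straight down.
- blade_home (a point): Where the middle of the wide blade's front edge lies when the gauge is fully home: x = 71 mm, y = 0, z = 43 mm of the fixture, 27 mm inside the jaws. The handle's centre is then at x = -22 mm; with the stud heads in the middle of the large ends it is at x = -55 mm. The studs leave about 1.5 mm of play sideways.
- jaw_gap (a joint): Gap between the two jaw faces in m, 0 (shut) to 0.050 (wide open). The sliding jaw moves along the fixture's y axis (towards -y as the gap grows), stays where it is left, and takes about 3 N to push.
- thumb_plate (a point): Centre of the upright thumb plate on top of the sliding jaw, moving with it: a steel plate 10 mm thick along the fixture's y and 34 mm wide along its x, free from z = 69 to 100 mm, at x = 62 mm of the fixture. It may be pushed on either face. Its y in the fixture is -8 mm minus the gap.
- gauge_wide_handle (a point): Gauge to use, loose, 0.2 to 0.35 kg: flat steel plate 124 x 40 x 6 mm with a blade 22 mm wide and 31 mm long, nose tapered, at its +x end. This point is the centre of its upright bar handle, 29 mm above the plate's underside; bar 10 mm thick along x, 34 mm wide along y, from 6 to 52 mm above the underside, at the middle of the plate. x points to the blade, z up.
- gauge_wide_keyhole (a point): Middle of the front keyhole's large end (18 mm across) in the wide gauge, on its underside, 45 mm ahead of the handle; the rear one's is 17 mm behind the handle. From each large end an 11 mm wide slot runs on back, giving 33 mm of travel, away from the blade.
- gauge_wide_tip (a point): Middle of the front edge of the wide gauge's blade, half-way through its thickness, 93 mm ahead of the handle's centre along the gauge's x.
- gauge_narrow_handle (a point): Centre of the handle of the other gauge, of the same size and shape except that its blade is only 14 mm wide. One gauge lies left of the fixture, the other right, either way round. Not to be used or moved.
- tube_a: Glass tube 154 mm long, 8 mm thick, lying across the bench behind the right-hand gauge, about 0.7 m ahead. Leave it alone.
- tube_b: Glass tube 138 mm long, 10 mm thick, lying on the bench in front of the fixture, about 0.4 m ahead. Leave it alone.
- tube_mug: Mug full of thin glass tubes, 71 x 105 x 138 mm high, standing on the bench behind the fixture. Leave it standing.

How it is judged:
By the outcome, as a careful person would: the job done as asked, in the order asked, and still so for the second after the job is handed in, with the robot touching nothing.
It also fails if it takes over 70 s, if anything falls off the work surface, if the arm or the gripper's body presses on something with over 40 N, if the wrist force passes 120 N, or if a joint passes its speed limit or range.

### The arm

A 7-joint arm with a two-finger parallel gripper is mounted at the origin on a cart in front of the work surface, level with it; the furniture and walls round the work are solid. World frame = base frame: x ahead of the robot, y to its left, z up, the work surface at z = 0. Lengths are in mm, angles in rad, forces in N, time in s.
With the tool pointing down it reaches from about 400 to 875 mm from the base axis. Payload 4.4 kg.
Tool frame: the origin (TCP) lies at the very end of the fingers, on their centre line; the grasp point (between the pads) lies 19 mm behind it (ctrl.grip_point_offset is the distance from the TCP to the grasp point, in mm); z points along the fingers, y is the line along which they close (so a half turn about z gives the same grasp; the last joint's range is limited). The gripper opens to 85 mm and grips with 20 to 120 N. Pads are 22 mm wide; open, the fingers measure 114 mm over their backs; the gripper's body (76 mm by 85 mm) begins 54 mm behind the grasp point. The pads swing forward as they close: fully open they stand 13 mm farther back than shut.
Start: joints at [-1.372, 0.628, 0.038, 1.517, -0.027, 0.996, -0.02], TCP at [170.091, 627.365, 231.313] pointing down, gripper open.
Joint ranges: [-3.06, 3.06], [-0.37, 2.12], [-1.25, 1.32], [0.18, 2.47], [-1.1, 4.24], [0.23, 1.98], [-2.94, 2.94]. Speed limits (rad/s): [2.57, 2.57, 3.14, 3.14, 3.14, 3.14, 3.14].

### API

Orientations are given as [roll, pitch, yaw] about the fixed x, y, z axes, in that order (R = Rz(yaw) Ry(pitch) Rx(roll)).
In Python, from cell import ctrl gives the robot as it stands.
- The arm moves only by the tool jog_arm, never from a script. Its argument "increments" is one flat list of numbers, 7 for each row, row after row: the finger opening in cm, from 0 to 8.54, then the shift along the tool's x, y, z in cm, then the turn, a rotation vector about the tool's x, y, z in degrees. In form: [fingers, x, y, z, rx, ry, rz, fingers, x, y, z, rx, ry, rz, ...]. A call has 1 to 20 rows; each row is the pose to reach, as a shift and turn from the pose commanded when the call began, along the tool's axes at that moment; what a row does not reach only later rows make up. A row lasts 1/10 s, in which the tool goes at most 50 mm and 8.59 degrees, less where a joint would pass 70% of its speed; a pose out of reach is approached as far as the arm can. A call with a gripper value outside its range is refused whole. The fingers move at their own pace and stop on an object; the grip force is fixed at half the most. Time passes only in rows, so rows that repeat a pose let the fingers close. It gives the time, the measured TCP pose, the force, the opening and the grip force at its end, in the units of the state.
- ctrl.read_state(): the state, without advancing time (a new reading comes with each control period).
- ctrl.get_image(name): name is "scene" or "top" or "wrist"; returns the picture (420x560x3 uint8, red, green, blue); there is no depth.
- ctrl.camera_params(name): a dict with "fx", "fy", "cx", "cy" (pixels), "extrinsics" (4x4, takes a point from world to camera coordinates). Camera axes: x right, y down, z forward; pixel columns grow to the right and rows downward; lengths in mm; the calibration is good to about 2 mm. The wrist camera is an equidistant fisheye: a pixel r from the principal point sees the ray r / f radians off the axis. A picture is of the moment at which its call begins: read the wrist's pose just before it. camera_params takes no time and is no camera call; for the wrist camera it gives the pose at the moment of the call.
- ctrl.finish_job(): hands the job in; it is judged then, once.
The state is a dict: "clock": time; "qpos": joint angles; "qd": joint speeds; "tau": joint torques, N m; "eef_pos": TCP position; "tool_rot": TCP orientation; "force": force on the tool from outside, world axes, zero at the start; "torque": the same for the moment, N m; "width": finger opening in mm; "gripper_force": force on a finger pad.
Only numpy, scipy, OpenCV 4.12 (cv2) and the standard library are available. Lean on these libraries where they do the work, as an engineer would, in place of code of your own. Each camera call takes 0.05 s, during which the arm holds its last target. There are 200 camera calls.

## Working session

There is one attempt and no reset: what is moved stays moved. The work goes in short steps, Python scripts to look and compute and a tool call to move; the robot and the scene stay as the last step left them, time stands still between calls to the robot, and variables do not carry over. Pictures are saved under pics/ and viewed, at most 10 in all, crops included, and the job is handed in when it is done.

Besides the shell and the picture viewer there is one more tool, called as name(argument=value, ...) on one line, values as JSON. jog_arm: Moves the arm, as the interface text tells. Its arguments: {"type":"object","properties":{"increments":{"type":"array","items":{"type":"number"}}},"required":["increments"]}

```bash
mkdir -p pics
python3 - <<'E'
from cell import ctrl
import cv2
s=ctrl.read_state(); print(s)
for n in("scene","top"):
    im=ctrl.get_image(n); cv2.imwrite(f"pics/{n}0.png",cv2.resize(im[:,:,::-1],(800,600),interpolation=cv2.INTER_CUBIC)); 
    p=ctrl.camera_params(n); print(n,p)
E
```

```text
{'clock': 0.0, 'qpos': array([-1.37180744,  0.62935031,  0.03841689,  1.51836006, -0.02699694,
        0.99626706, -0.01999829]), 'qd': array([-0.00013553,  0.00068594,  0.00092359, -0.00047429, -0.00146033,
       -0.00100064,  0.00052222]), 'tau': array([ 7.39585848e-04, -5.63405156e+01,  1.22640911e+00, -1.93440181e+01,
        1.10477814e-02,  1.06668868e-02, -9.02143086e-06]), 'eef_pos': array([169.90713198, 626.76785471, 230.38844054]), 'tool_rot': array([-3.13972513e+00,  1.23652633e-05,  2.87682761e+00]), 'force': array([-0.61026076,  0.34082004, -1.5069944 ]), 'torque': array([-0.00159574, -0.02571652,  0.05115445]), 'gripper_force': 0.0, 'width': 85.36106799506834}
scene {'fx': 534.0183398509702, 'fy': 534.0183398509702, 'cx': 275.14210184001735, 'cy': 210.14349681378545, 'extrinsics': array([[ 4.81410197e-01, -8.76479962e-01, -5.20563081e-03,
        -3.25658830e+02],
       [-5.63609298e-01, -3.05005330e-01, -7.67669400e-01,
         3.70636253e+02],
       [ 6.71259101e-01,  3.72497819e-01, -6.40824932e-01,
         7.24047378e+02],
       [ 0.00000000e+00,  0.00000000e+00,  0.00000000e+00,
         1.00000000e+00]])}
top {'fx': 527.3381760467516, 'fy': 527.3381760467516, 'cx': 274.404395297872, 'cy': 208.26454141629506, 'extrinsics': array([[-4.42533844e-04, -9.99994344e-01,  3.33405175e-03,
        -4.57515594e+01],
       [-9.94707851e-01,  9.76394058e-05, -1.02743767e-01,
         5.88446069e+02],
       [ 1.02742860e-01, -3.36187504e-03, -9.94702268e-01,
         9.51415939e+02],
       [ 0.00000000e+00,  0.00000000e+00,  0.00000000e+00,
         1.00000000e+00]])}
```

View pics/top0.png

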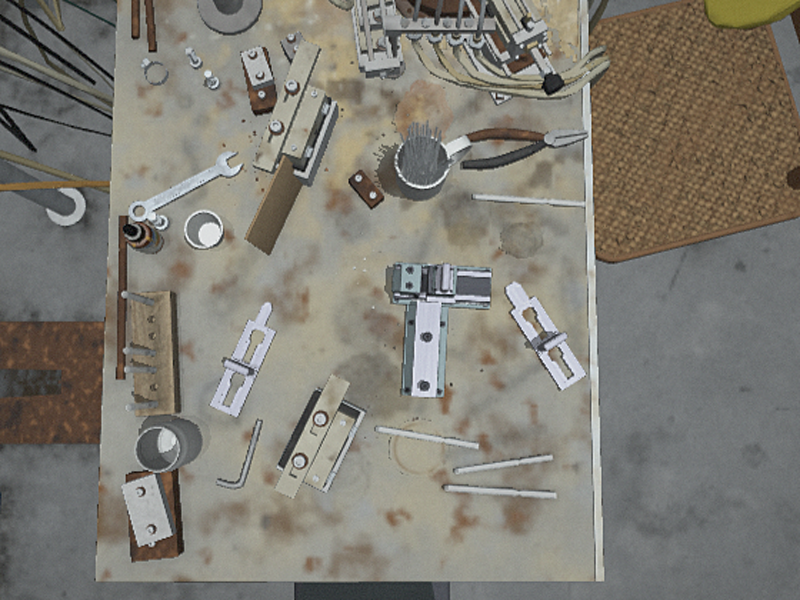

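View pics/scene0.png

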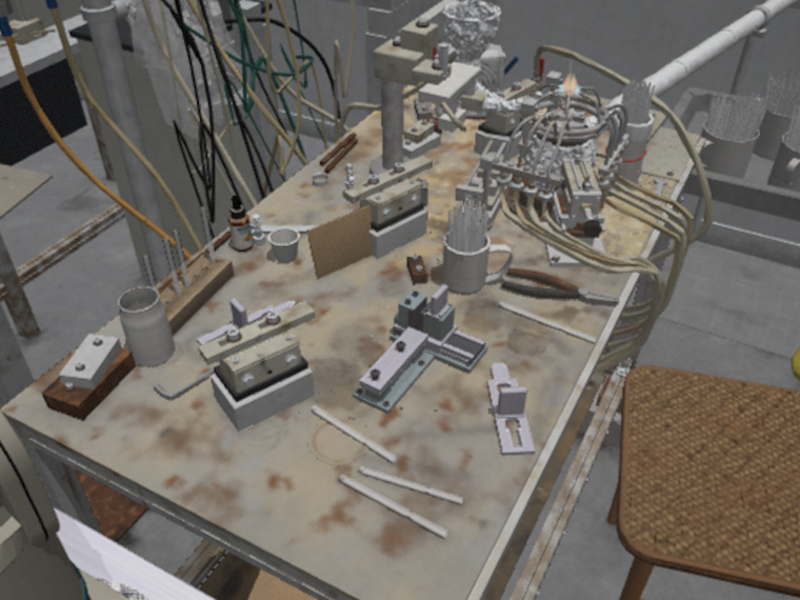

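The top view shows the fixture with its rail at about (425,350), stud heads at (427,337) and (424,385), and jaws at about (425,280). The gauges are at (240,365) on the left and (548,340) on the right. I'll zoom in on these.

Run:
```python
from cell import ctrl
import cv2,numpy as np
im=ctrl.get_image("top")[:,:,::-1]
def c(x,y,w,h,s): return cv2.resize(im[y:y+h,x:x+w],(w*s,h*s),interpolation=cv2.INTER_CUBIC)
# orig coords: left gauge, fixture, right gauge
a=c(140,200,66,100,6); b=c(350,190,66,100,6) # placeholder
f=c(268,178,84,104,5)
H=600
parts=[cv2.copyMakeBorder(c(145,207,50,90,5),0,150,0,0,0),cv2.copyMakeBorder(f,0,80,0,0,0),cv2.copyMakeBorder(c(350,190,25*2+10,90,2*2),0,240,0,0,0)][:2]
r=c(352,192,60,90,5)[:, :]
out=np.hstack([p[:600] for p in parts])
out=np.hstack([out,np.zeros((600,800-out.shape[1],3),np.uint8)])if out.shape[1]<800 else out
print(out.shape)
r=r[:,:130] if False else c(352,192,60,90,2)
out[150:150+180,672:792]=r
cv2.imwrite("pics/z1.png",out[:, :800])
# right gauge separately scaled full
o2=np.zeros((540,800,3),np.uint8)
o2[:,:300]=c(148,207,50,90,6); o2[:,310:670]=c(352,192,60,90,6)
cv2.imwrite("pics/z2.png",o2)
```

```text
(600, 800, 3)
```

View pics/z1.png

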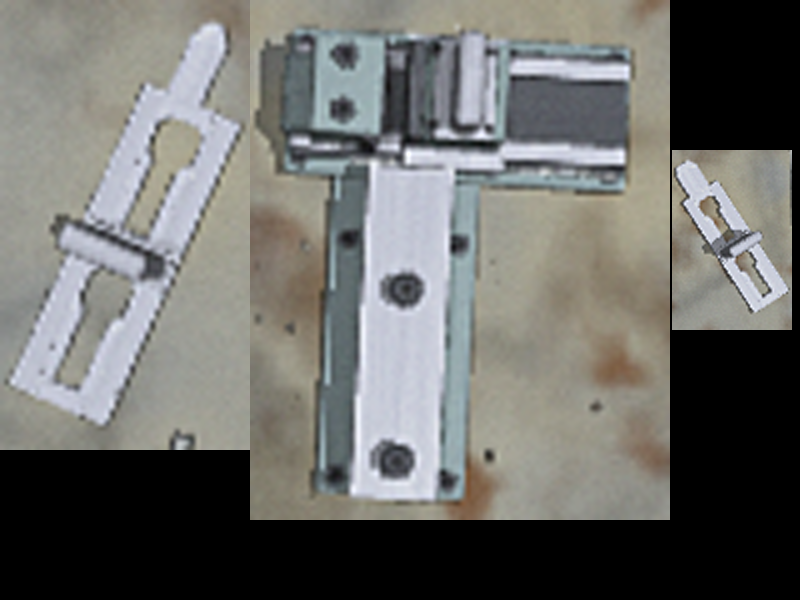

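View pics/z2.png

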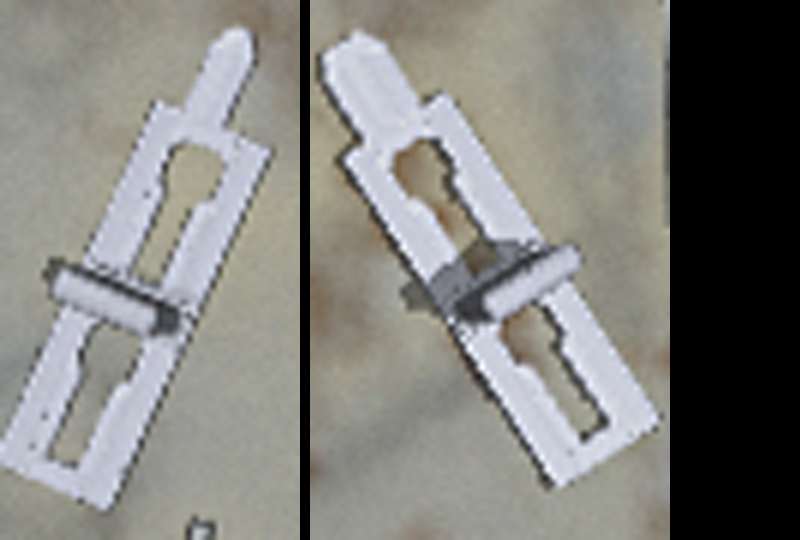

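The right gauge has the wide blade; the left gauge's blade is narrow. In z2 the right gauge's plate corners are (660,422), (553,488), (343,155) and (440,95), and its handle top runs from (468,312) to (575,255). In z1 the stud heads are at (405,289) and (397,459), the thumb plate's top is centred at (470,80), and the fixed jaw's face is at x≈383.

```bash
cat > h.py <<'E'
from cell import ctrl
import numpy as np
from scipy.spatial.transform import Rotation as R
def w(n,u,v,z):
    p=ctrl.camera_params(n);E=p["extrinsics"];d=np.array([(u-p["cx"])/p["fx"],(v-p["cy"])/p["fy"],1])
    Rt=E[:3,:3].T;o=-Rt@E[:3,3];d=Rt@d
    return o+d*(z-o[2])/d[2]
def rot(s): return R.from_euler("xyz",s["tool_rot"])
def rel(pos,yaw,s=None,roll=np.pi):
    s=s or ctrl.read_state();r=rot(s)
    t=r.inv()*R.from_euler("xyz",[roll,0,yaw])
    return r.inv().apply(np.array(pos)-s["eef_pos"])/10, np.degrees(t.as_rotvec())
E
python3 - <<'E'
from h import *
np.set_printoptions(precision=1,suppress=True)
g=lambda x,y,z:w("top",352+(x-309.5)/6-.5,192+(y+.5)/6-.5,z)
f=lambda x,y,z:w("top",268+(x-249.5)/5-.5,178+(y+.5)/5-.5,z)
for n,a in dict(br=(660,422,6),bl=(553,488,6),fl=(343,155,6),fr=(440,95,6),h1=(468,312,52),h2=(575,255,52),k1=(418,165,6),k2=(530,335,6),tip=(350,36,6)).items(): print(n,g(*a))
for n,a in dict(sf=(405,289,53),sr=(397,459,53),thumb=(470,80,100),fix1=(383,40,66),fix2=(383,135,66),sl=(410,135,66),rl1=(368,168,40),rr1=(455,168,40),rl2=(352,497,40),rr2=(437,497,40)).items(): print(n,f(*a))
E
```

```text
br [ 489.  -302.1    6. ]
bl [ 468.4 -267.9    6. ]
fl [ 573.4 -203.6    6. ]
fr [ 592.6 -234.8    6. ]
h1 [ 521.9 -233.1   52. ]
h2 [ 539.1 -265.8   52. ]
k1 [ 570.2 -227.3    6. ]
k2 [ 516.3 -261.7    6. ]
tip [ 611.5 -206.4    6. ]
sf [536.7 -89.6  53. ]
sr [475.6 -86.4  53. ]
thumb [ 606.8 -110.2  100. ]
fix1 [625.8 -81.5  66. ]
fix2 [591.4 -81.3  66. ]
sl [591.4 -91.   66. ]
rl1 [582.  -76.8  40. ]
rr1 [ 582.  -108.9   40. ]
rl2 [461.7 -70.6  40. ]
rr2 [ 461.7 -101.5   40. ]
```

Run:
```python
from h import *
np.set_printoptions(precision=2,suppress=True)
print(rel((608,-110,250),3.088))
# clamp block corners (view0 px, z guess), mug rim
v=lambda x,y,z:w("top",(x+.5)*.7-.5,(y+.5)*.7-.5,z)
for a in [(333,375,125),(350,385,125),(278,492,125),(297,498,125),(365,408,90),(323,492,90),(395,165,138),(420,195,100)]: print(a,v(*a))
```

```text
(array([-61.56, -59.66,  -1.85]), array([ -0.08,  -0.01, -12.1 ]))
(333, 375, 125) [488.22  23.4  125.  ]
(350, 385, 125) [476.65   3.55 125.  ]
(278, 492, 125) [354.88  85.39 125.  ]
(297, 498, 125) [348.13  63.55 125.  ]
(365, 408, 90) [448.67 -12.84  90.  ]
(323, 492, 90) [349.57  36.88  90.  ]
(395, 165, 138) [734.93 -48.9  138.  ]
(420, 195, 100) [708.05 -79.84 100.  ]
```

jog_arm(increments=[3, -61.6, -59.7, -1.9, 0, 0, -12.1, 3, -61.6, -59.7, -1.9, 0, 0, -12.1, 3, -61.6, -59.7, -1.9, 0, 0, -12.1, 3, -61.6, -59.7, -1.9, 0, 0, -12.1, 3, -61.6, -59.7, -1.9, 0, 0, -12.1, 3, -61.6, -59.7, -1.9, 0, 0, -12.1, 3, -61.6, -59.7, -1.9, 0, 0, -12.1, 3, -61.6, -59.7, -1.9, 0, 0, -12.1, 3, -61.6, -59.7, -1.9, 0, 0, -12.1, 3, -61.6, -59.7, -1.9, 0, 0, -12.1, 3, -61.6, -59.7, -1.9, 0, 0, -12.1, 3, -61.6, -59.7, -1.9, 0, 0, -12.1, 3, -61.6, -59.7, -1.9, 0, 0, -12.1, 3, -61.6, -59.7, -1.9, 0, 0, -12.1, 3, -61.6, -59.7, -1.9, 0, 0, -12.1, 3, -61.6, -59.7, -1.9, 0, 0, -12.1, 3, -61.6, -59.7, -1.9, 0, 0, -12.1, 3, -61.6, -59.7, -1.9, 0, 0, -12.1, 3, -61.6, -59.7, -1.9, 0, 0, -12.1, 3, -61.6, -59.7, -1.9, 0, 0, -12.1])

```text
clock: 2.15
eef_pos: [607.6, -108.4, 249.8]
tool_rot: [3.14, -0.002, 3.089]
force: [1.0, 1.0, -0.2]
width: 30.1
gripper_force: 0.0
```

jog_arm(increments=[3, 0, -0.1, 5, 0, 0, 0, 3, 0, -0.1, 10, 0, 0, 0, 3, 0, -0.1, 13, 0, 0, 0, 3, 0, -0.1, 15, 0, 0, 0, 3, 0, -0.1, 16, 0, 0, 0, 3, 0, -0.1, 17, 0, 0, 0, 3, 0, -0.1, 17, 0, 0, 0])

```text
clock: 2.85
eef_pos: [607.9, -109.9, 79.9]
tool_rot: [3.141, -0.001, 3.089]
force: [-0.1, 0.6, -0.7]
width: 29.8
gripper_force: 0.0
```

jog_arm(increments=[3, 0, -0.5, 0, 0, 0, 0, 3, 0, -1.0, 0, 0, 0, 0, 3, 0, -1.5, 0, 0, 0, 0, 3, 0, -2.0, 0, 0, 0, 0, 3, 0, -2.5, 0, 0, 0, 0, 3, 0, -3.0, 0, 0, 0, 0, 3, 0, -3.4, 0, 0, 0, 0, 3, 0, -3.7, 0, 0, 0, 0, 3, 0, -3.7, 0, 0, 0, 0])

```text
clock: 3.75
eef_pos: [606.2, -149.1, 80.2]
tool_rot: [-3.141, -0.0, 3.087]
force: [0.4, 1.7, 0.2]
width: 30.1
gripper_force: 0.4
```

jog_arm(increments=[3, 0, 0.5, 0, 0, 0, 0, 3, 0, 0.8, 0, 0, 0, 0, 3, 0, 0.8, -2, 0, 0, 0, 3, 0, 0.8, -6, 0, 0, 0, 3, 0, 0.8, -11, 0, 0, 0, 3, 0, 0.8, -15, 0, 0, 0, 3, 0, 0.8, -15, 0, 0, 0])

```text
clock: 4.45
eef_pos: [610.2, -141.0, 236.5]
tool_rot: [-3.139, 0.011, 3.088]
force: [1.1, 0.3, 0.4]
width: 30.4
gripper_force: 0.0
```

Run:
```python
from h import *
np.set_printoptions(precision=2,suppress=True)
s=ctrl.read_state();print(s["clock"],s["eef_pos"])
print(rel((530.5,-250,230),2.135), rel((530.5,-250,130),2.135))
```

```text
4.45 [ 610.19 -141.04  236.46]
(array([  7.38, -11.31,   0.59]), array([ 0.18,  0.65, 54.6 ])) (array([  7.49, -11.28,  10.59]), array([ 0.18,  0.65, 54.6 ]))
```

jog_arm(increments=[6, 7.4, -11.3, 3.7, 0, 0, 54.6, 6, 7.4, -11.3, 3.7, 0, 0, 54.6, 6, 7.4, -11.3, 3.7, 0, 0, 54.6, 6, 7.4, -11.3, 3.7, 0, 0, 54.6, 6, 7.4, -11.3, 3.7, 0, 0, 54.6, 6, 7.4, -11.3, 3.7, 0, 0, 54.6, 6, 7.4, -11.3, 3.7, 0, 0, 54.6, 6, 7.4, -11.3, 3.7, 0, 0, 54.6, 6, 7.4, -11.3, 3.7, 0, 0, 54.6])

```text
clock: 5.35
eef_pos: [526.4, -248.6, 192.7]
tool_rot: [-3.141, -0.001, 2.137]
force: [0.5, 0.1, 0.1]
width: 60.1
gripper_force: 0.0
```

Run:
```python
from h import *
import cv2
np.set_printoptions(precision=2,suppress=True)
s=ctrl.read_state();print(s["clock"],s["eef_pos"],s["tool_rot"])
p=ctrl.camera_params("wrist");print(p)
a=ctrl.get_image("wrist");b=ctrl.get_image("top")
np.save("wr1.npy",a)
cv2.imwrite("pics/w1.png",cv2.resize(a[:,:,::-1],(800,600),interpolation=cv2.INTER_CUBIC))
```

```text
5.35 [ 526.36 -248.61  192.71] [-3.14 -0.    2.14]
{'fx': 325.19226210127806, 'fy': 325.19226210127806, 'cx': 277.4766129970553, 'cy': 215.03354700458192, 'extrinsics': array([[   0.84,    0.54,   -0.  , -309.08],
       [   0.51,   -0.81,    0.29, -497.91],
       [   0.15,   -0.24,   -0.96,  199.7 ],
       [   0.  ,    0.  ,    0.  ,    1.  ]])}
```

View pics/w1.png

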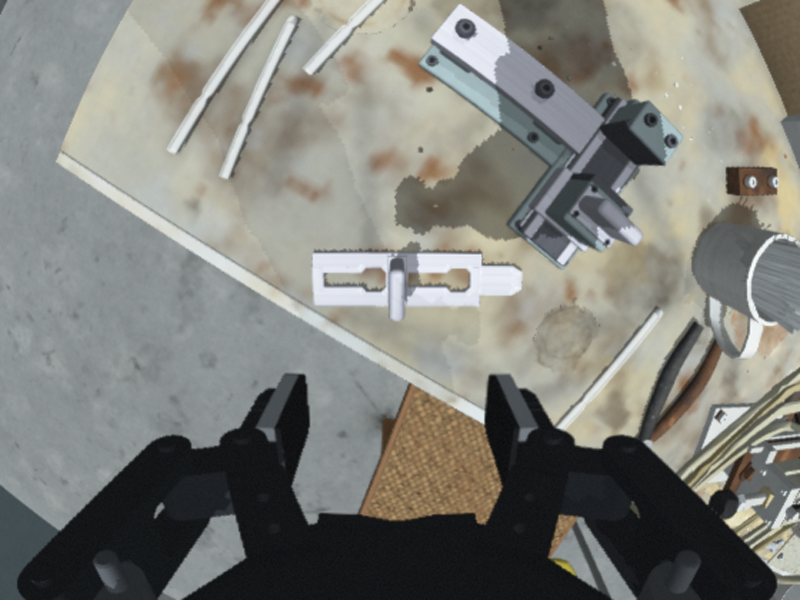

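The gauge is seen level below the camera, with plate corners at (313,252), (313,305), (481,252) and (481,306) and its handle at x≈397. The jaws now stand clearly open.

```bash
cat >> h.py <<'E'
def ww(u,v,z,p=None):
    p=p or ctrl.camera_params("wrist");E=p["extrinsics"]
    d=np.array([u-p["cx"],v-p["cy"]]);r=np.hypot(*d);t=r/p["fx"]
    d=np.array([*(d/r*np.sin(t)),np.cos(t)])
    Rt=E[:3,:3].T;o=-Rt@E[:3,3];d=Rt@d
    return o+d*(z-o[2])/d[2]
V=lambda x,y,z:ww((x+.5)*.7-.5,(y+.5)*.7-.5,z)
E
python3 - <<'E'
from h import *
np.set_printoptions(precision=2,suppress=True)
s=ctrl.read_state();print(s["clock"],s["eef_pos"],s["tool_rot"])
for a in [(313,252,6),(313,305,6),(481,252,6),(481,306,6),(521,282,3),(397,318,52),(465,26,53),(545,88,53),(372,280,6),(462,280,6)]: print(a,V(*a))
c=np.mean([V(313,252,6),V(313,305,6),V(481,252,6),V(481,306,6)],0);d=V(481,252,6)+V(481,306,6)-V(313,252,6)-V(313,305,6)
yaw=np.arctan2(d[1],d[0]);print(c,np.degrees(yaw),np.hypot(d[0],d[1])/2)
print(rel((c[0],c[1],100),yaw+np.pi/2))
E
```

```text
5.45 [ 526.57 -248.75  193.  ] [-3.14 -0.    2.14]
(313, 252, 6) [ 465.47 -268.9     6.  ]
(313, 305, 6) [ 485.4  -303.71    6.  ]
(481, 252, 6) [ 568.26 -203.66    6.  ]
(481, 306, 6) [ 591.72 -237.14    6.  ]
(521, 282, 3) [ 607.9 -205.6    3. ]
(397, 318, 52) [ 535.7  -265.94   52.  ]
(465, 26, 53) [471.34 -87.92  53.  ]
(545, 88, 53) [533.06 -92.19  53.  ]
(372, 280, 6) [ 512.81 -263.85    6.  ]
(462, 280, 6) [ 568.28 -228.5     6.  ]
[ 527.71 -253.36    6.  ] 32.22574466629342 123.59019432061402
(array([-0.45, -0.15,  9.3 ]), array([-0.02, -0.03,  0.17]))
```

jog_arm(increments=[6, -0.5, 0, 5, 0, 0, 0, 6, -0.5, 0, 10, 0, 0, 0, 6, -0.5, 0, 12, 0, 0, 0, 6, -0.5, 0, 14, 0, 0, 0, 6, -0.5, 0, 15.5, 0, 0, 0, 6, -0.5, 0, 16.8, 0, 0, 0, 6, -0.5, 0, 17.5, 0, 0, 0, 6, -0.5, 0, 17.5, 0, 0, 0])

```text
clock: 6.25
eef_pos: [529.2, -253.0, 17.7]
tool_rot: [-3.141, -0.001, 2.135]
force: [-0.5, -0.3, 0.1]
width: 59.7
gripper_force: 0.0
```

jog_arm(increments=[0, 0, 0, 0, 0, 0, 0, 0, 0, 0, 0, 0, 0, 0, 0, 0, 0, 0, 0, 0, 0, 0, 0, 0, 0, 0, 0, 0, 0, 0, 0, 0, 0, 0, 0, 0, 0, 0, 0, 0, 0, 0, 0, 0, 0, 0, 0, 0, 0, 0, 0, 0, 0, 0, 0, 0])

```text
clock: 7.05
eef_pos: [530.0, -253.4, 19.1]
tool_rot: [3.141, 0.001, 2.135]
force: [-1.0, 0.6, 6.4]
width: 9.2
gripper_force: 59.3
```

Run:
```python
from h import *
np.set_printoptions(precision=2,suppress=True)
print(rel((490,-88,200),1.513))
```

```text
(array([ 16.09,   5.48, -18.11]), array([ 0.06,  0.05, 35.64]))
```

jog_arm(increments=[0, 0, 0, -1, 0, 0, 0, 0, 0, 0, -4, 0, 0, 0, 0, 0, 0, -8, 0, 0, 0, 0, 0, 0, -12, 0, 0, 0, 0, 0, 0, -16, 0, 0, 0, 0, 0, 0, -18, 0, 0, 0, 0, 0, 0, -18, 0, 0, 0])

```text
clock: 7.75
eef_pos: [531.0, -254.0, 201.7]
tool_rot: [3.138, 0.005, 2.135]
force: [0.8, -0.7, -2.5]
width: 9.4
gripper_force: 58.9
```

jog_arm(increments=[0, 4, 1.5, 0, 0, 0, 8, 0, 8, 2.8, 0, 0, 0, 16, 0, 12, 4, 0, 0, 0, 24, 0, 16, 5.4, 0, 0, 0, 32, 0, 16.1, 5.5, 0, 0, 0, 35.6, 0, 16.1, 5.5, 0, 0, 0, 35.6, 0, 16.1, 5.5, 0, 0, 0, 35.6, 0, 16.1, 5.5, 0, 0, 0, 35.6])

```text
clock: 8.55
eef_pos: [489.6, -89.0, 198.0]
tool_rot: [-3.141, 0.001, 1.513]
force: [0.6, -0.1, -2.5]
width: 8.8
gripper_force: 58.9
```

Run:
```python
from h import *
import cv2
np.set_printoptions(precision=2,suppress=True)
s=ctrl.read_state();print(s["clock"],s["eef_pos"],s["tool_rot"])
a=ctrl.get_image("wrist")
cv2.imwrite("pics/w2.png",cv2.resize(a[:400,130:430,::-1],(600,800),interpolation=cv2.INTER_CUBIC)[:600])
```

```text
8.55 [489.64 -88.98 197.95] [-3.14  0.    1.51]
```

View pics/w2.png

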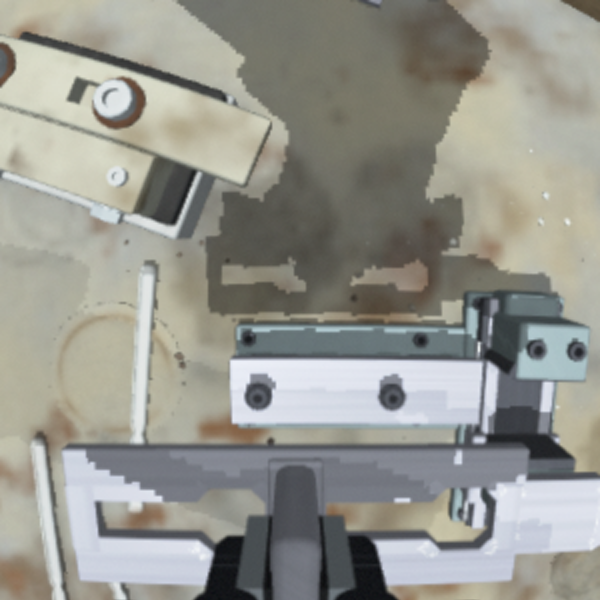

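The gauge is held level above the fixture. Its plate corners are at about (64,445), (528,447), (80,580) and (513,580), and the stud heads are at (257,396) and (392,396), further up in the picture than the gauge.

```bash
cat >> h.py <<'E'
V2=lambda x,y,z:ww(130+(x+.5)/2-.5,(y+.5)/2-.5,z)
def infix(p,o=(489.6,-89.0),yaw=1.513-np.pi/2):
    d=np.array(p[:2])-o;return np.array([np.cos(yaw)*d[0]+np.sin(yaw)*d[1],-np.sin(yaw)*d[0]+np.cos(yaw)*d[1]])
E
python3 - <<'E'
from h import *
np.set_printoptions(precision=1,suppress=True)
p=ctrl.camera_params("wrist");E=p["extrinsics"];print("cam",-E[:3,:3].T@E[:3,3],ctrl.read_state()["eef_pos"])
for n,a in dict(bl=(64,445,185),fl=(528,447,185),br=(80,580,185),fr=(513,580,185),sr=(258,396,53),sf=(392,396,53),sr2=(258,398,50),rbl=(231,357,40),rbr=(232,422,40),rfl=(480,360,40)).items():
    q=V2(*a);print(n,q,infix(q))
E
```

```text
cam [492.9 -16.7 339.8] [489.7 -89.  198.1]
bl [429.5 -63.9 185. ] [-61.5  21.6]
fl [550.7 -71.6 185. ] [60.  20.9]
br [ 426.4 -104.2  185. ] [-62.2 -18.9]
fr [ 549.3 -111.5  185. ] [ 60.9 -19. ]
sr [471.8 -86.1  53. ] [-18.    1.8]
sf [532.8 -89.6  53. ] [43.2  1.9]
sr2 [471.5 -87.8  50. ] [-18.2   0.2]
rbl [459.5 -69.7  40. ] [-31.2  17.6]
rbr [ 457.3 -101.4   40. ] [-31.5 -14.2]
rfl [578.2 -77.3  40. ] [87.8 16.8]
```

jog_arm(increments=[0, 0.05, 0.1, 3, 0, 0, 0, 0, 0.05, 0.1, 6, 0, 0, 0, 0, 0.05, 0.1, 9, 0, 0, 0, 0, 0.05, 0.1, 11, 0, 0, 0, 0, 0.05, 0.1, 11.9, 0, 0, 0, 0, 0.05, 0.1, 11.9, 0, 0, 0, 0, 0.05, 0.1, 11.9, 0, 0, 0])

```text
clock: 9.3
eef_pos: [491.4, -88.0, 79.9]
tool_rot: [3.14, 0.0, 1.513]
force: [0.7, -0.5, -1.6]
width: 9.6
gripper_force: 58.7
```

Run:
```python
from h import *
import cv2
np.set_printoptions(precision=2,suppress=True)
s=ctrl.read_state();print(s["clock"],s["eef_pos"],s["tool_rot"])
a=ctrl.get_image("wrist")
cv2.imwrite("pics/w3.png",cv2.resize(a[180:330,150:400,::-1],(800,480),interpolation=cv2.INTER_CUBIC))
```

```text
9.3 [491.44 -87.97  79.92] [3.14 0.   1.51]
```

View pics/w3.png

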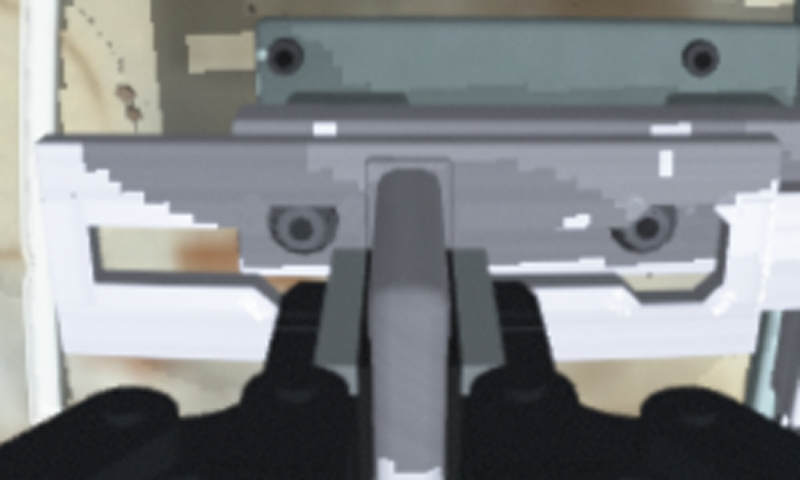

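The stud heads are visible through the keyholes, the rear one at (303,228) and the front one at (646,227). The front large end's right edge is at x≈728 and its bottom edge is at y≈300.

```bash
cat >> h.py <<'E'
V3=lambda x,y,z:ww(150+(x+.5)/3.2-.5,180+(y+.5)/3.2-.5,z)
E
python3 - <<'E'
from h import *
np.set_printoptions(precision=1,suppress=True)
o=(491.4,-88.)
for n,a in dict(bl=(38,142,67),fl=(780,142,67),br=(66,355,67),fr=(755,355,67),sr=(303,228,53),sf=(647,227,53),slotback=(92,250,67),fhr=(728,240,67),fhb=(670,290,67),rbl=(235,115,40),rback=(240,250,40)).items():
    q=V3(*a);print(n,q,infix(q,o))
E
```

```text
bl [431.2 -63.7  67. ] [-61.5  20.7]
fl [552.7 -70.8  67. ] [60.2 20.7]
br [ 428.7 -103.6   67. ] [-61.7 -19.2]
fr [ 551.1 -110.9   67. ] [ 60.9 -19.4]
sr [472.  -86.7  53. ] [-19.4   0.2]
sf [533.4 -90.4  53. ] [42.1  0. ]
slotback [437.5 -83.3  67. ] [-54.1   1.6]
fhr [544.4 -87.7  67. ] [52.9  3.3]
fhb [534.6 -96.2  67. ] [43.6 -5.7]
rbl [459.7 -69.   40. ] [-32.8  17.1]
rback [457.6 -96.2  40. ] [-33.3 -10.1]
```

jog_arm(increments=[0, -0.03, -0.2, 0, 0, 0, 0, 0, -0.03, -0.2, 0.2, 0, 0, 0, 0, -0.03, -0.2, 0.5, 0, 0, 0, 0, -0.03, -0.2, 0.8, 0, 0, 0, 0, -0.03, -0.2, 1.1, 0, 0, 0, 0, -0.03, -0.2, 1.4, 0, 0, 0, 0, -0.03, -0.2, 1.4, 0, 0, 0])

```text
clock: 10.05
eef_pos: [488.5, -87.4, 64.8]
tool_rot: [-3.141, -0.0, 1.514]
force: [-0.0, -0.7, -2.6]
width: 9.0
gripper_force: 58.8
```

jog_arm(increments=[0, 0, 0, 0.2, 0, 0, 0, 0, 0, 0, 0.4, 0, 0, 0, 0, 0, 0, 0.5, 0, 0, 0, 0, 0, 0, 0.6, 0, 0, 0, 0, 0, 0, 0.6, 0, 0, 0])

```text
clock: 10.55
eef_pos: [488.8, -87.4, 59.2]
tool_rot: [-3.141, -0.0, 1.514]
force: [-0.4, 0.5, -2.7]
width: 9.1
gripper_force: 58.9
```

jog_arm(increments=[0, 0, 0, 0.05, 0, 0, 0, 0, 0, 0, 0.08, 0, 0, 0, 0, 0, 0, 0.08, 0, 0, 0])

```text
clock: 10.85
eef_pos: [488.9, -87.4, 59.1]
tool_rot: [3.141, -0.0, 1.514]
force: [-1.3, 0.3, 4.0]
width: 9.4
gripper_force: 60.0
```

jog_arm(increments=[0, 0, 0.3, -0.05, 0, 0, 0, 0, 0, 0.7, -0.05, 0, 0, 0, 0, 0, 1.1, -0.05, 0, 0, 0, 0, 0, 1.5, -0.05, 0, 0, 0, 0, 0, 1.8, -0.05, 0, 0, 0, 0, 0, 2.1, -0.05, 0, 0, 0, 0, 0, 2.1, -0.05, 0, 0, 0])

```text
clock: 11.55
eef_pos: [509.7, -88.8, 59.1]
tool_rot: [-3.141, 0.0, 1.513]
force: [-2.6, 0.6, 3.9]
width: 9.3
gripper_force: 59.9
```

jog_arm(increments=[0, 0, 0.3, 0, 0, 0, 0, 0, 0, 0.6, 0, 0, 0, 0, 0, 0, 0.8, 0, 0, 0, 0, 0, 0, 1.0, 0, 0, 0, 0, 0, 0, 1.0, 0, 0, 0, 0])

```text
clock: 12.05
eef_pos: [519.3, -89.3, 59.1]
tool_rot: [-3.14, -0.0, 1.513]
force: [-4.6, -0.5, 5.3]
width: 9.3
gripper_force: 60.0
```

jog_arm(increments=[0, 0, 0.1, 0, 0, 0, 0, 0, 0, 0.2, 0, 0, 0, 0, 0, 0, 0.3, 0, 0, 0, 0, 0, 0, 0.3, 0, 0, 0, 0])

```text
clock: 12.45
eef_pos: [521.9, -89.4, 59.1]
tool_rot: [-3.14, -0.0, 1.513]
force: [-4.5, 0.3, 6.2]
width: 9.2
gripper_force: 60.2
```

jog_arm(increments=[0, 0, 0.1, 0, 0, 0, 0, 0, 0, 0.2, 0, 0, 0, 0, 0, 0, 0.3, 0, 0, 0, 0, 0, 0, 0.3, 0, 0, 0, 0])

```text
clock: 12.85
eef_pos: [522.4, -89.5, 59.1]
tool_rot: [-3.136, -0.001, 1.513]
force: [-9.8, 0.3, 12.4]
width: 8.8
gripper_force: 61.0
```

jog_arm(increments=[0, 0, 0.1, 0, 0, 0, 0, 0, 0, 0.2, 0, 0, 0, 0, 0, 0, 0.2, 0, 0, 0, 0])

```text
clock: 13.15
eef_pos: [522.4, -89.5, 59.2]
tool_rot: [-3.132, -0.002, 1.512]
force: [-14.6, 0.6, 17.1]
width: 9.2
gripper_force: 61.6
```

jog_arm(increments=[0, 0, -0.2, 0, 0, 0, 0, 0, 0, -0.35, 0, 0, 0, 0, 0, 0, -0.35, 0, 0, 0, 0])

```text
clock: 13.45
eef_pos: [522.4, -89.5, 59.1]
tool_rot: [-3.138, -0.001, 1.513]
force: [-7.0, -0.3, 8.4]
width: 9.4
gripper_force: 60.5
```

jog_arm(increments=[4, 0, 0, 0, 0, 0, 0, 4, 0, 0, 0, 0, 0, 0, 4, 0, 0, 0, 0, 0, 0, 4, 0, 0, 0, 0, 0, 0, 4, 0, 0, -1, 0, 0, 0, 4, 0, 0, -3, 0, 0, 0, 4, 0, 0, -6, 0, 0, 0, 4, 0, 0, -10, 0, 0, 0, 4, 0, 0, -14, 0, 0, 0, 4, 0, 0, -14, 0, 0, 0])

```text
clock: 14.45
eef_pos: [527.7, -90.7, 204.5]
tool_rot: [3.131, 0.001, 1.513]
force: [1.1, -0.2, 0.4]
width: 40.0
gripper_force: 0.0
```

Run:
```python
from h import *
import cv2
np.set_printoptions(precision=2,suppress=True)
s=ctrl.read_state();print(s["clock"],s["eef_pos"],s["tool_rot"])
a=ctrl.get_image("wrist")
cv2.imwrite("pics/w4.png",cv2.resize(a[:300,100:500,::-1],(800,600),interpolation=cv2.INTER_CUBIC))
```

```text
14.45 [527.68 -90.69 204.47] [3.13 0.   1.51]
```

View pics/w4.png

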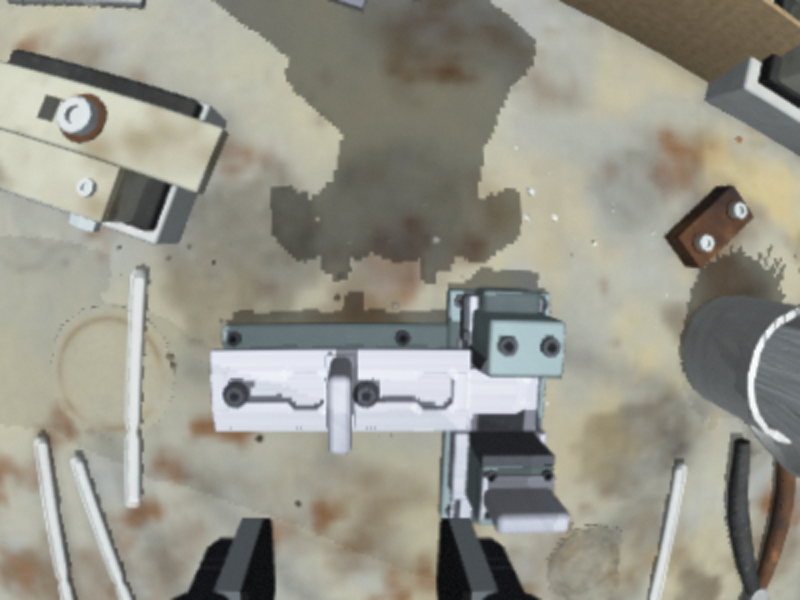

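The gauge is home: both studs sit at the rear ends of the slots, at (235,393) and (367,393), and the blade is between the jaws beside the fixed jaw. The sliding jaw is still open, with its thumb plate at (530,520).

Run:
```python
from h import *
np.set_printoptions(precision=2,suppress=True)
print(rel((606,-140,200),3.088), rel((606,-140,85),3.088)[0])
print(V(0,0,0)*0, ww(100+534/2,522/2,100), "thumb top -y edge approx")
```

```text
(array([-4.55,  8.25,  0.26]), array([  0.28,   0.3 , -90.19])) [-4.55  8.18 11.76]
[0. 0. 0.] [ 599.28 -136.49  100.  ] thumb top -y edge approx
```

jog_arm(increments=[3, -4.5, 8.2, 0.2, 0, 0, -90, 3, -4.5, 8.2, 0.2, 0, 0, -90, 3, -4.5, 8.2, 0.2, 0, 0, -90, 3, -4.5, 8.2, 0.2, 0, 0, -90, 3, -4.5, 8.2, 0.2, 0, 0, -90, 3, -4.5, 8.2, 0.2, 0, 0, -90, 3, -4.5, 8.2, 0.2, 0, 0, -90, 3, -4.5, 8.2, 0.2, 0, 0, -90, 3, -4.5, 8.2, 0.2, 0, 0, -90, 3, -4.5, 8.2, 0.2, 0, 0, -90, 3, -4.5, 8.2, 0.2, 0, 0, -90, 3, -4.5, 8.2, 0.2, 0, 0, -90, 3, -4.5, 8.2, 0.2, 0, 0, -90, 3, -4.5, 8.2, 0.2, 0, 0, -90])

```text
clock: 15.9
eef_pos: [603.3, -139.0, 196.5]
tool_rot: [3.142, -0.001, 3.083]
force: [0.4, -0.6, 0.1]
width: 30.2
gripper_force: 0.0
```

jog_arm(increments=[3, -0.3, 0, 4, 0, 0, 0, 3, -0.3, 0, 7.5, 0, 0, 0, 3, -0.3, 0, 9, 0, 0, 0, 3, -0.3, 0, 10, 0, 0, 0, 3, -0.3, 0, 10.8, 0, 0, 0, 3, -0.3, 0, 11.5, 0, 0, 0, 3, -0.3, 0, 11.5, 0, 0, 0])

```text
clock: 16.6
eef_pos: [606.7, -139.2, 82.0]
tool_rot: [-3.142, -0.0, 3.084]
force: [0.3, -0.3, -1.2]
width: 29.9
gripper_force: 0.0
```

jog_arm(increments=[3, 0, 0.5, 0, 0, 0, 0, 3, 0, 1.0, 0, 0, 0, 0, 3, 0, 1.4, 0, 0, 0, 0, 3, 0, 1.8, 0, 0, 0, 0, 3, 0, 2.0, 0, 0, 0, 0, 3, 0, 2.0, 0, 0, 0, 0])

```text
clock: 17.2
eef_pos: [608.2, -118.9, 82.3]
tool_rot: [-3.142, 0.001, 3.085]
force: [0.9, -2.1, 1.5]
width: 30.2
gripper_force: 1.0
```

jog_arm(increments=[3, 0, 0.1, 0, 0, 0, 0, 3, 0, 0.2, 0, 0, 0, 0, 3, 0, 0.3, 0, 0, 0, 0, 3, 0, 0.4, 0, 0, 0, 0, 3, 0, 0.4, 0, 0, 0, 0])

```text
clock: 17.7
eef_pos: [608.1, -115.1, 82.0]
tool_rot: [3.141, 0.0, 3.085]
force: [1.1, -1.3, 1.1]
width: 30.0
gripper_force: 1.3
```

jog_arm(increments=[3, 0, 0.1, 0, 0, 0, 0, 3, 0, 0.2, 0, 0, 0, 0, 3, 0, 0.3, 0, 0, 0, 0, 3, 0, 0.4, 0, 0, 0, 0, 3, 0, 0.4, 0, 0, 0, 0])

```text
clock: 18.2
eef_pos: [608.2, -113.9, 81.9]
tool_rot: [-3.138, 0.001, 3.083]
force: [1.8, -7.9, 0.3]
width: 30.3
gripper_force: 3.7
```

jog_arm(increments=[3, 0, 0.1, 0, 0, 0, 0, 3, 0, 0.2, 0, 0, 0, 0, 3, 0, 0.3, 0, 0, 0, 0, 3, 0, 0.3, 0, 0, 0, 0])

```text
clock: 18.6
eef_pos: [608.3, -113.8, 81.9]
tool_rot: [-3.135, 0.001, 3.082]
force: [2.3, -12.3, -1.6]
width: 29.9
gripper_force: 6.1
```

jog_arm(increments=[3, 0, -0.7, 0, 0, 0, 0, 3, 0, -1.5, 0, 0, 0, 0, 3, 0, -1.5, 0, 0, 0, 0, 3, 0, -1.5, -2, 0, 0, 0, 3, 0, -1.5, -6, 0, 0, 0, 3, 0, -1.5, -11, 0, 0, 0, 3, 0, -1.5, -16, 0, 0, 0, 3, 0, -11, -17, 0, 0, 0, 3, 0, -16, -17, 0, 0, 0, 3, 0, -16, -17, 0, 0, 0, 3, 0, -16, -17, 0, 0, 0])

```text
clock: 19.7
eef_pos: [596.6, -276.8, 252.2]
tool_rot: [-3.136, -0.001, 3.074]
force: [0.4, -0.7, -0.0]
width: 30.2
gripper_force: 0.0
```

Run:
```python
from h import *
import cv2
s=ctrl.read_state();print(s["clock"],s["eef_pos"],s["force"])
a=ctrl.get_image("top")[:,:,::-1];b=ctrl.get_image("scene")[:,:,::-1]
c=cv2.resize(a[170:290,250:420],(680,480),interpolation=cv2.INTER_CUBIC)
cv2.imwrite("pics/t5.png",c)
cv2.imwrite("pics/s5.png",cv2.resize(b[170:320,220:420],(800,600),interpolation=cv2.INTER_CUBIC))
```

```text
19.7 [ 596.58917423 -276.7560478   252.2139603 ] [ 0.41567743 -0.66225032 -0.03544748]
```

View pics/t5.png

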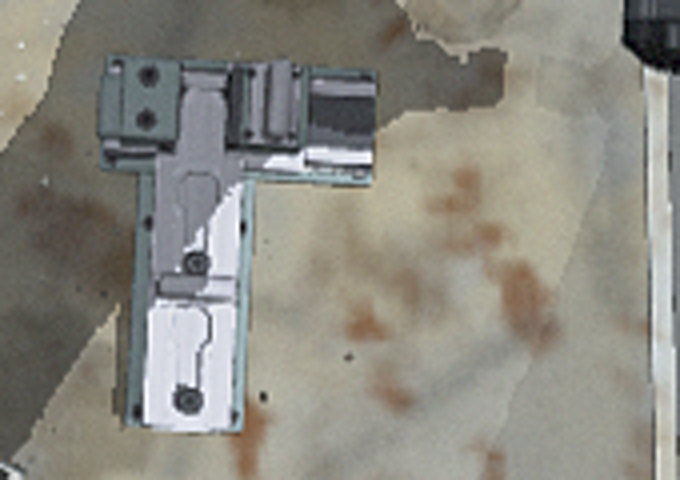

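The gauge is home under both stud heads at (195,262) and (188,400). The blade fills the jaws, and the sliding jaw's face meets it at x≈228. This fits the firm stop at about 12 N, and the arm is clear.

```bash
python3 -c "
from cell import ctrl
print(ctrl.finish_job())"
```

```text
the job is handed in; nothing more can be done
None
```

The job is handed in at about 20 s: the wide gauge is locked home under both stud heads, the sliding jaw is shut against its blade, the arm is clear, and I moved nothing else (the judge's result was not shown).

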